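Fill, shut and pin the swivel-lid spice box

ROBOT

A 7-joint arm with a two-finger parallel gripper is mounted at the origin on the work surface. World frame = base frame: x ahead of the robot, y to its left, z up, the work surface at z = 0. Lengths are in m, angles in rad, forces in N, time in s.
With the tool pointing down it reaches from about 0.425 to 0.875 m from the base axis. Payload 4.7 kg.
Tool frame: the origin (TCP) lies on the centre line of the jaws, within the pads' length; the fingertips stand ahead of it and the grasp point (between the pads) lies 2 mm behind it (nose_length is the z of the fingertips in the tool frame, in m); z points along the fingers, y is the line along which they close (so a half turn about z gives the same grasp; the last joint's range is limited). The gripper opens to 87 mm and grips with 3 to 60 N. Pads are 19 mm wide; open, the fingers measure 117 mm over their backs; the gripper's body (75 mm by 190 mm) begins 51 mm behind the grasp point.
Start: joints at [-1.194, 0.321, -0.07, 1.45, 0.023, 1.371, -0.057], TCP at [0.231, 0.608, 0.24] pointing down, gripper open.
Joint ranges: [-2.86, 2.86], [-0.3, 2.09], [-1.38, 1.24], [0.06, 2.45], [-1.56, 4.7], [0.09, 2.05], [-2.69, 2.69]. Speed limits (rad/s): [2.57, 2.57, 3.14, 3.14, 3.14, 3.14, 3.14].

INTERFACE

Orientations are given as a rotation vector (axis times angle).
In Python, from bench import * gives the robot as it stands.
- The arm moves only by the tool send_rows, never from a script. Its arguments are lists of equal length, an entry for each row: "xyz": the shift along the tool's x, y, z in mm, a list of three; "dr": the turn, a rotation vector about the tool's x, y, z in rad, a list of three. A call has exactly 10 rows; each row is the pose to reach, as a shift and turn from the pose commanded when the call began, along the tool's axes at that moment; what a row does not reach only later rows make up. A row lasts 1/12 s, in which the tool goes at most 41.7 mm and 7.16 degrees, less where a joint would pass 70% of its speed; a pose out of reach is approached as far as the arm can. A call with a gripper value outside its range is refused whole. "jaw" is the finger opening in mm, from 0 to 87, set as the call begins (left out, the last holds). The fingers move at their own pace and stop on an object; "grip_force" is the grip in N (left out, the last holds). Time passes only in rows, so rows that repeat a pose let the fingers close, or fill a call up. It gives the time, the measured TCP pose, the force, the opening and the grip force at its end, in the units of the state.
- get_state(): the state, without advancing time (a new reading comes with each control period).
- get_image(name): name is "scene" or "top" or "wrist"; returns the picture (384x512x3 uint8, red, green, blue); there is no depth.
- calibration(name): a dict with "vfov" (degrees; the focal length in pixels is half the picture's height over the tangent of half this angle, whatever the lens; pixels are square), "cx", "cy" (the principal point, pixels), "rvec" (rotation vector, rad) and "tvec" (3), from world to camera coordinates, as OpenCV has them; the wrist camera has in their place "hand_eye" (4x4, takes a point from camera to tool coordinates, whose origin is the TCP and whose axes are the flange's). Camera axes: x right, y down, z forward; pixel columns grow to the right and rows downward; lengths in m; the calibration is good to about 2 mm. A picture is of the moment at which its call begins: read the wrist's pose just before it. calibration takes no time and is no camera call.
- close_job(): hands the job in; it is judged then, once.
The state is a dict: "time": time; "joint_positions": joint angles; "qd": joint speeds; "joint_torque": joint torques, N m; "position": TCP position; "tool_rot": TCP orientation; "ft_force": force on the tool from outside, world axes, zero at the start; "torque": the same for the moment, N m; "grip_width": opening from 0.0 (shut) to 1.0 (fully open); "grip_force": force on a finger pad.
Only numpy, scipy, OpenCV 4.12 (cv2) and the standard library are available. Lean on these libraries where they do the work, as an engineer would, in place of code of your own. Each camera call takes 0.05 s, during which the arm holds its last target. There are 200 camera calls.

TASK

Stand every spice tin upright inside the oak swivel-lid box, swing the lid shut, then lock it with the steel pin: down through the lid's knuckle and the box's knuckle until its collar rests on the lid's knuckle. As the box is freshly filled, also turn the freshness dial on the ledge at its side back to zero, its pointer at the long tick. Leave all the other kitchen things where they are.

Things in the scene. Friction and masses are not known exactly. Their poses are not given: they have to be found in the camera images.
- box: oak spice box, fixed. Origin: centre of its underside; x points away from the robot (yaw varies), y left. Open well, outer 144 (x) by 200 (y) by 58 mm high, walls 8, inner floor 8 above the table. On its right wall: a steel knuckle 36 by 40 mm with a vertical hole at box (-40, -120) mm, and a low ledge 70 (x) by 105 (y), 30 mm high, centre at box (36, -152) mm, that carries the dial
- lid (a joint): swivel of the flat lid, rad: 0 shut (holes in line), grows clockwise seen from above, out over the box's front and left; at 1.5 clear of the well. Stops at -0.012 and 1.75; stays where left (friction 0.12 N m); starts partly open, in the way of loading. Plate 144 by 200 by 8 mm, underside 60 and top 68 mm above the table; shut, it covers the box exactly
- lid_pivot (a point): point on the lid's vertical swivel axis, at box (60, 112, 60) mm, on a small post outside the back left corner
- lid_knob (a point): centre of the round wooden knob on the lid, 22 mm in diameter, 34 mm high, standing on the lid from 68 to 102 mm above the table; 174 mm from the swivel axis; with the lid shut it is at box (-40, -30) mm
- lid_eye (a point): centre of the upper mouth of the vertical hole through the lid's steel knuckle, a tongue 36 by 40 mm, 12 mm thick, on the lid's right edge; mouth 72 mm above the table; hole 13 mm in diameter. It moves with the lid
- box_eye (a point): centre of the upper mouth of the vertical hole through the box's own steel knuckle (24 mm thick), mouth 57 mm above the table, hole 13 mm in diameter. With the lid shut the lid's knuckle lies straight above it with a gap of 3 mm
- dial (a joint): freshness dial on the ledge at the box's right, rad: 0 when its pointer (white line on the bar, black on the disc) stands at the long black tick on the robot's side (box -x); grows counter-clockwise seen from above; stops at -2.7 and 2.7, friction 0.03 N m, stays where left; starts between 0.6 and 2.2
- dial_grip (a point): on the dial's axis, in the middle of the part of its grip to be held: an upright wooden bar 44 mm long, 12 mm thick, from 36 to 68 mm above the table, on a disc 52 mm in diameter; the point is 60 mm above the table. At dial 0 the bar lies along the box's x; its x axis runs along the bar, pointer towards -x
- stand: the wooden stand of the pin, a fixed block 54 by 54 by 50 mm with a 14 mm vertical hole through its middle; origin: centre of its underside
- pin_head (a point): steel locking pin, 60 g, upright in the stand at the start. The point: centre of its head, 16 mm in diameter, 28 high, to be gripped. Under the head a collar 22 mm in diameter, 3 thick, then a shank 10 mm in diameter, 46 long, the last 10 mm tapering to a 3 mm point; tip 63 mm below the point; z up along the pin. Collar down on the lid's knuckle: point 89 mm above the table
- tin1_center (a point): a squat plain metal tin with flat lid, a cylinder 46 mm in diameter and 32 mm high, about 120 g and bottom-heavy, standing on the table; the point is its centre, half-way up. Three or all four of the tins are present in a given start; an absent one reads None.
- tin2_center (a point): a squat plain metal tin with flat lid, a cylinder 46 mm in diameter and 32 mm high, about 120 g and bottom-heavy, standing on the table; the point is its centre, half-way up. Three or all four of the tins are present in a given start; an absent one reads None.
- tin3_center (a point): a squat plain metal tin with flat lid, a cylinder 46 mm in diameter and 32 mm high, about 120 g and bottom-heavy, standing on the table; the point is its centre, half-way up. Three or all four of the tins are present in a given start; an absent one reads None.
- tin4_center (a point): a squat plain metal tin with flat lid, a cylinder 46 mm in diameter and 32 mm high, about 120 g and bottom-heavy, standing on the table; the point is its centre, half-way up. Three or all four of the tins are present in a given start; an absent one reads None.

How it is judged:
On the way, in this order (a step that is already met when the one before it is completed fails the run):
1. all tins present stand upright in the box (x of tin1_center in the frame of box between -0.064 and 0.064 m and y of tin1_center in the frame of box between -0.092 and 0.092 m and z of each of tin1_center, tin2_center, tin3_center, tin4_center in the frame of box below 0.028 m and angle between each of tin1_center, tin2_center, tin3_center, tin4_center's own z axis and vertical below 0.2 rad and x of tin2_center in the frame of box between -0.064 and 0.064 m and y of tin2_center in the frame of box between -0.092 and 0.092 m and x of tin3_center in the frame of box between -0.064 and 0.064 m and y of tin3_center in the frame of box between -0.092 and 0.092 m and x of tin4_center in the frame of box between -0.064 and 0.064 m and y of tin4_center in the frame of box between -0.092 and 0.092 m), for 0.2 s.
2. the lid is swung shut, the tins inside (all of step 1 and value of joint lid below 0.03 rad), for 0.2 s.
3. the pin is through both knuckles down to its collar (horizontal distance between pin_head and box_eye below 0.006 m and z of pin_head in the frame of box below 0.0935 m and angle between pin_head's own z axis and vertical below 0.12 rad and value of joint lid below 0.03 rad), for 0.2 s.
At the end, for the whole second after the job is handed in: All tins present stand upright (0.2 rad) in the box; lid below 0.03 rad; pin upright (0.12 rad) through both knuckles, collar within 4 mm of the lid's knuckle, head within 6 mm of the hole's axis, at rest; dial at 0 within 0.12 rad (all of step 1 and all of step 3 and value of joint dial between -0.12 and 0.12 rad and linear speed of pin below 0.02 m/s); the robot touches nothing.
It fails at once if another kitchen thing (bowl, plates, jar, spoon, mug, egg cup) is moved more than 5 cm (distance of any of bowl, plate_a, plate_b, jar, spoon, mug, eggcup from where it was at the start of the episode above 0.05 m).
Of tin1, tin2, tin3, tin4 only 3 to 4 are there at a start; the rules pass over those that are not, and their reading is None.
At some moment in a run one of tin1, tin2, tin3, tin4 may be knocked a few centimetres aside while the robot is not near it.
It also fails if it takes over 200 s, if anything falls off the work surface, if the arm or the gripper's body presses on something with over 40 N, if the wrist force passes 120 N, or if a joint passes its speed limit or range.

## Working session

There is one attempt and no reset: what is moved stays moved. The work goes in short steps, Python scripts to look and compute and a tool call to move; the robot and the scene stay as the last step left them, time stands still between calls to the robot, and variables do not carry over. Pictures are saved under pics/ and viewed, at most 14 in all, crops included, and the job is handed in when it is done.

Besides the shell and the picture viewer there is one more tool, called after "Emit:" as name(argument=value, ...) on one line, values as JSON. send_rows: Moves the arm, as the interface text tells. Its arguments: {"type":"object","properties":{"xyz":{"type":"array"},"dr":{"type":"array"},"jaw":{"type":"number"},"grip_force":{"type":"number"}},"required":["xyz","dr"]}

```bash
mkdir -p pics; ls
cat > h.py <<'E'
from bench import *
import numpy as np, cv2
from scipy.spatial.transform import Rotation as R
def snap(n,fn=None):
    s=get_state(); im=get_image(n)
    if fn: cv2.imwrite('pics/'+fn,cv2.cvtColor(im,cv2.COLOR_RGB2BGR))
    return im,s
def cam(n,s=None):
    c=calibration(n); f=192/np.tan(np.radians(c['vfov'])/2)
    K=np.array([[f,0,c['cx']],[0,f,c['cy']],[0,0,1]])
    if 'rvec' in c:
        Rc=R.from_rotvec(c['rvec']).as_matrix(); t=np.array(c['tvec']); return K,Rc.T,-Rc.T@t
    H=np.array(c['hand_eye']); T=np.eye(4); T[:3,:3]=R.from_rotvec(s['tool_rot']).as_matrix(); T[:3,3]=s['position']
    M=T@H; return K,M[:3,:3],M[:3,3]
def px2w(n,uv,z,s=None):
    K,Rw,o=cam(n,s); uv=np.atleast_2d(uv).astype(float)
    d=np.c_[uv,np.ones(len(uv))]@np.linalg.inv(K).T@Rw.T
    return o+d*((z-o[2])/d[:,2])[:,None]
def w2px(n,P,s=None):
    K,Rw,o=cam(n,s); q=(np.atleast_2d(P)-o)@Rw@K.T
    return q[:,:2]/q[:,2:]
E
python3 - <<'E'
from h import *
s=get_state(); print(s)
print([ (n,calibration(n)) for n in('scene','top','wrist')])
for n in('scene','top','wrist'): snap(n,n+'0.png')
E
```

```text
pics
{'time': 0.0, 'joint_positions': array([-1.19392404,  0.3218405 , -0.07007648,  1.4516781 ,  0.02259699,
        1.37080697, -0.05691103]), 'qd': array([-9.80722645e-04,  5.20380505e-05, -3.11114753e-04,  1.93840254e-04,
        1.36944822e-03, -2.26589660e-03, -6.75440343e-04]), 'joint_torque': array([ 4.82808025e-05, -4.91281736e+01, -4.03738786e-01, -3.12536788e+01,
       -6.39250455e-02,  4.34551982e-02,  1.73414060e-04]), 'position': array([0.23052604, 0.60718401, 0.23844851]), 'tool_rot': array([-5.66658522e-01, -3.08980588e+00,  3.03056317e-03]), 'ft_force': array([-0.20704668,  0.43481954,  0.59882257]), 'torque': array([ 0.02803551,  0.0319943 , -0.01052477]), 'grip_force': 0.0, 'grip_width': 0.9978129298113757}
[('scene', {'vfov': 45.50765327277105, 'cx': 250.94316723572226, 'cy': 188.7588262145442, 'rvec': array([ 1.96759369,  0.84743165, -0.47777958]), 'tvec': array([-0.34848256, -0.10293373,  1.43554714])}), ('top', {'vfov': 56.86842095227548, 'cx': 253.69740407528502, 'cy': 190.00610858097215, 'rvec': array([ 2.15076387, -2.11055195,  0.24274096]), 'tvec': array([-0.02882335,  0.49082498,  0.82187627])}), ('wrist', {'vfov': 60.437748757666945, 'cx': 258.01443600326985, 'cy': 185.52298473672815, 'hand_eye': array([[ 5.41522748e-04, -9.56503224e-01, -2.91721251e-01,
         7.98344304e-02],
       [ 9.99999164e-01,  1.75406203e-04,  1.28117405e-03,
        -1.03087021e-03],
       [-1.17427739e-03, -2.91721701e-01,  9.56502520e-01,
        -1.45157170e-01],
       [ 0.00000000e+00,  0.00000000e+00,  0.00000000e+00,
         1.00000000e+00]])})]
```

View pics/top0.png

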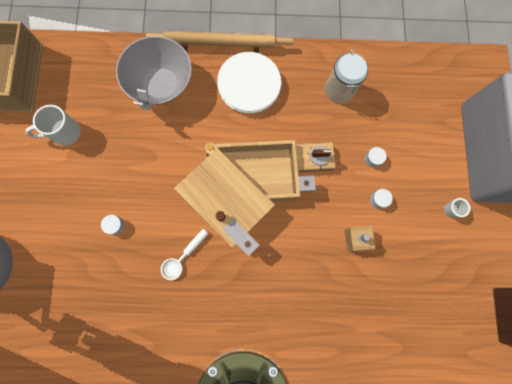

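View pics/scene0.png

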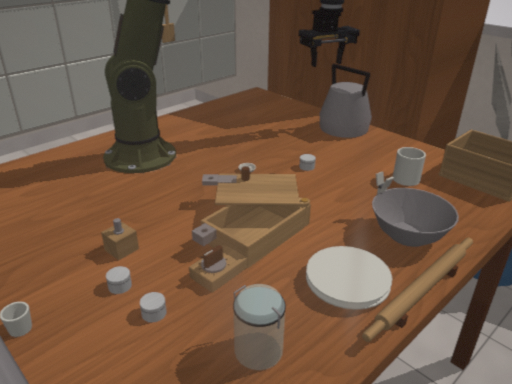

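```bash
cat >> h.py <<'E'
def boxpose(piv,eye):
    a=np.array([60,112])/1e3; b=np.array([-40,-120])/1e3
    d=np.array(eye[:2])-piv[:2]; e=b-a
    yaw=np.arctan2(d[1],d[0])-np.arctan2(e[1],e[0]); yaw=(yaw+np.pi)%(2*np.pi)-np.pi
    c,s=np.cos(yaw),np.sin(yaw); Rm=np.array([[c,-s],[s,c]])
    o=(np.array(piv[:2])+eye[:2])/2-Rm@((a+b)/2); return o,yaw,Rm,np.linalg.norm(d)-np.linalg.norm(e)
E
python3 - <<'E'
from h import *
im=cv2.imread('pics/top0.png')
g=cv2.cvtColor(im,cv2.COLOR_BGR2GRAY)
piv=px2w('top',(210,148),.068)[0]; eye=px2w('top',(307,183),.057)[0]
o,yaw,Rm,e=boxpose(piv,eye); print('box',o,yaw,'err',e)
for n,p,z in[('t1',(112,225),.032),('t2',(377,156),.032),('t3',(383,199),.032),('pin',(367,239),.08),('knob',(221,215),.102),('dial',(321,154),.068),('lideye',(248,243),.072),('eggcup',(459,207),.05)]:
    w=px2w('top',p,z)[0]; print(n,w.round(3),'box',(Rm.T@(w[:2]-o)).round(3),np.hypot(*(w[:2]-piv[:2])).round(3))
cv2.imwrite('pics/c.png',cv2.resize(im[130:290,90:400],None,fx=2.5,fy=2.5,interpolation=cv2.INTER_CUBIC))
E
```

```text
box [ 0.53976177 -0.02696816] 0.08497355134064222 err -2.793808860490632e-05
t1 [0.401 0.322 0.032] box [-0.109  0.36 ] 0.3
t2 [ 0.591 -0.337  0.032] box [ 0.025 -0.313] 0.427
t3 [ 0.479 -0.347  0.032] box [-0.088 -0.313] 0.45
pin [ 0.375 -0.284  0.08 ] box [-0.186 -0.242] 0.431
knob [0.421 0.055 0.102] box [-0.111  0.092] 0.172
dial [ 0.582 -0.184  0.068] box [ 0.028 -0.16 ] 0.273
lideye [ 0.361 -0.008  0.072] box [-0.176  0.034] 0.249
eggcup [ 0.459 -0.529  0.05 ] box [-0.123 -0.493] 0.632
```

View pics/c.png

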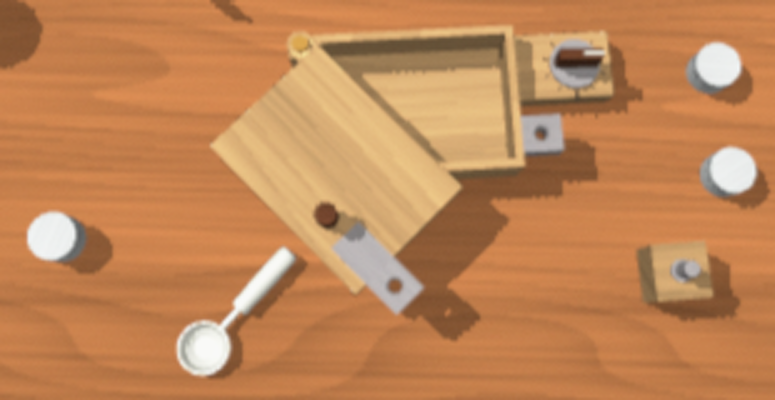

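```bash
cat >> h.py <<'E'
BO=np.array([0.5398,-0.0270]); BY=0.085
def b2w(x,y):
    c,s=np.cos(BY),np.sin(BY); return BO+np.array([c*x-s*y,s*x+c*y])
def goto(*wps):
    """wps: (x,y,z,yaw of tool x azimuth) in world; prints shift mm and dr in present tool axes"""
    s=get_state(); R0=R.from_rotvec(s['tool_rot']); p0=s['position']
    print('t %.1f'%s['time'],'pos',p0.round(4),'yaw %.3f'%np.arctan2(*R0.as_matrix()[[1,0],0]),'q',s['joint_positions'].round(2))
    for w in wps:
        c,sn=np.cos(w[3]),np.sin(w[3]); Rt=np.array([[c,sn,0],[sn,-c,0],[0,0,-1]])
        print(np.round(w,3),'->',(R0.inv().apply(np.array(w[:3])-p0)*1e3).round(1),(R0.inv()*R.from_matrix(Rt)).as_rotvec().round(3))
E
python3 - <<'E'
import bench
print([n for n in dir(bench) if not n.startswith('__')], getattr(bench,'nose_length',None))
from h import *
goto((.421,.055,.2,1.656),(.421,.055,.2,.2))
E
```

```text
['MotionError', 'calibration', 'close_job', 'get_image', 'get_state', 'nose_length'] 0.017
t 0.1 pos [0.2306 0.6073 0.2387] yaw 2.779 q [-1.19  0.32 -0.07  1.45  0.02  1.37 -0.06]
[0.421 0.055 0.2   1.656] -> [-374.  -448.7   39.4] [-1.000e-03  1.000e-03  1.123e+00]
[0.421 0.055 0.2   0.2  ] -> [-374.  -448.7   39.4] [-0.000e+00  2.000e-03  2.579e+00]
```

Emit:
send_rows(xyz=[[-25,-30,0],[-50,-60,0],[-75,-90,0],[-100,-120,0],[-125,-150,0],[-150,-180,0],[-175,-210,0],[-200,-240,0],[-225,-270,0],[-250,-300,0]], dr=[[0,0,0.112],[0,0,0.225],[0,0,0.337],[0,0,0.449],[0,0,0.56],[0,0,0.674],[0,0,0.786],[0,0,0.9],[0,0,1.01],[0,0,1.123]], jaw=50, grip_force=20)

```text
time: 0.98
position: [0.358, 0.2365, 0.2394]
tool_rot: [-2.131, -2.308, -0.0]
ft_force: [0.8, 0.4, 0.0]
grip_width: 0.575
grip_force: 0.0
```

Run:
```python
from h import *
goto((.421,.055,.2,1.656),(.36,0.055,.25,1.656))
```

```text
t 1.0 pos [0.358  0.2365 0.2394] yaw 1.651 q [-0.89 -0.16  0.22  1.97  0.04  1.34 -0.6 ]
[0.421 0.055 0.2   1.656] -> [-186.    48.3   39.4] [ 0.    -0.    -0.005]
[0.36  0.055 0.25  1.656] -> [-181.1  -12.5  -10.6] [ 0.    -0.    -0.005]
```

Emit:
send_rows(xyz=[[-31,8,5],[-62,16,10],[-93,24,15],[-124,32,20],[-155,40,25],[-186,48,30],[-186,48,30],[-186,48,30],[-186,48,30],[-186,48,30]], dr=[[0,0,0],[0,0,0],[0,0,0],[0,0,0],[0,0,0],[0,0,0],[0,0,0],[0,0,0],[0,0,0],[0,0,0]])

```text
time: 1.82
position: [0.4213, 0.0584, 0.2096]
tool_rot: [-2.123, -2.316, -0.0]
ft_force: [-0.8, 0.1, -0.8]
grip_width: 0.576
grip_force: 0.0
```

Run:
```python
from h import *
im,s=snap('wrist','w1.png'); print(s['position'])
print(w2px('wrist',[[.421,.055,.102],[.421,.055,.068],[*b2w(-.04,-.12),.057]],s))
```

```text
[0.42128452 0.05841157 0.20957942]
[[257.04298795 192.41897629]
 [257.1465495  180.74727737]
 [320.36794856 359.2550188 ]]
```

View pics/w1.png

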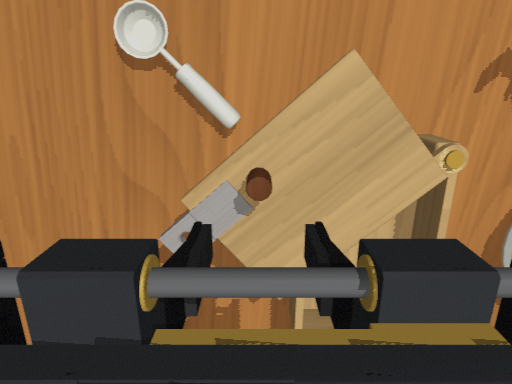

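Run:
```python
from h import *
s=get_state()
k=px2w('wrist',[(259,185)],.102,s)[0]; print(k, px2w('wrist',[(455,160)],.07,s))
goto((k[0],k[1],.09,1.656))
```

```text
[0.42209288 0.0613865  0.102     ] [[0.59327409 0.08988029 0.07      ]]
t 1.9 pos [0.4213 0.0585 0.2096] yaw 1.658 q [-0.73 -0.18  0.48  2.03  0.09  1.28 -0.2 ]
[0.422 0.061 0.09  1.656] -> [  2.8   1.  119.6] [ 0.    -0.     0.002]
```

Emit:
send_rows(xyz=[[3,1,20],[3,1,45],[3,1,70],[3,1,90],[3,1,105],[3,1,117],[3,1,117],[3,1,117],[3,1,117],[3,1,117]], dr=[[0,0,0],[0,0,0],[0,0,0],[0,0,0],[0,0,0],[0,0,0],[0,0,0],[0,0,0],[0,0,0],[0,0,0]])

```text
time: 2.7
position: [0.4232, 0.0609, 0.0936]
tool_rot: [2.124, 2.314, 0.003]
ft_force: [-0.1, 0.1, 0.0]
grip_width: 0.576
grip_force: 0.0
```

Emit:
send_rows(xyz=[[0,0,0],[0,0,0],[0,0,0],[0,0,0],[0,0,0],[0,0,0],[0,0,0],[0,0,0],[0,0,0],[0,0,0]], dr=[[0,0,0],[0,0,0],[0,0,0],[0,0,0],[0,0,0],[0,0,0],[0,0,0],[0,0,0],[0,0,0],[0,0,0]], jaw=10)

```text
time: 3.53
position: [0.4217, 0.0603, 0.0926]
tool_rot: [-2.124, -2.313, 0.002]
ft_force: [-5.0, -0.6, 5.1]
grip_width: 0.244
grip_force: 20.0
```

Run:
```python
from h import *
s=get_state(); p=s['position'];piv=np.array([.5932,.0899]); v=p[:2]-piv; a=np.arctan2(v[1],v[0]); print(np.hypot(*v), 'lid',(-2.1845+BY-a)%(2*np.pi), s['ft_force'])
ws=[]
for d in (.2,.4,.6,.7):
    b=a-d; q=piv+np.hypot(*v)*np.array([np.cos(b),np.sin(b)]); ws.append((*q,p[2],1.656))
goto(*ws)
```

```text
0.17401972211983902 lid 0.8708791190355902 [-5.03504872 -0.60867403  5.10768999]
t 3.5 pos [0.4217 0.0603 0.0926] yaw 1.656 q [-0.72 -0.04  0.52  2.17  0.02  1.01 -0.14]
[0.419 0.095 0.093 1.656] -> [34.7  0.5  0. ] [-0.001 -0.    -0.   ]
[0.424 0.129 0.093 1.656] -> [68.7  7.8 -0. ] [-0.001 -0.    -0.   ]
[0.435 0.162 0.093 1.656] -> [100.5  21.8  -0. ] [-0.001 -0.    -0.   ]
[0.443 0.178 0.093 1.656] -> [115.2  31.1  -0. ] [-0.001 -0.    -0.   ]
```

Emit:
send_rows(xyz=[[11,-1,0],[23,-0.5,0],[35,0.5,0],[46,2.5,0],[57,5,0],[69,8,0],[85,14,0],[100,22,0],[115,31,0],[115,31,0]], dr=[[0,0,0],[0,0,0],[0,0,0],[0,0,0],[0,0,0],[0,0,0],[0,0,0],[0,0,0],[0,0,0],[0,0,0]])

```text
time: 4.37
position: [0.4399, 0.1844, 0.0924]
tool_rot: [-2.114, -2.312, 0.002]
ft_force: [-13.8, 8.3, 11.6]
grip_width: 0.245
grip_force: 19.9
```

Emit:
send_rows(xyz=[[0,0,0],[0,0,0],[0,0,0],[0,0,-15],[0,0,-40],[0,0,-70],[0,0,-100],[0,0,-130],[0,0,-130],[0,0,-130]], dr=[[0,0,0],[0,0,0],[0,0,0],[0,0,0],[0,0,0],[0,0,0],[0,0,0],[0,0,0],[0,0,0],[0,0,0]], jaw=65)

```text
time: 5.2
position: [0.4453, 0.1777, 0.2245]
tool_rot: [2.125, 2.312, 0.008]
ft_force: [0.4, 0.2, -0.7]
grip_width: 0.74
grip_force: 0.0
```

Run:
```python
from h import *
snap('top','top1.png')
goto((.401,.322,.15,1.656))
im=cv2.imread('pics/top1.png'); cv2.imwrite('pics/top1b.png',cv2.resize(im[120:290,60:430],None,fx=2.1,fy=2.1,interpolation=cv2.INTER_CUBIC))
```

```text
t 5.2 pos [0.4442 0.1773 0.2228] yaw 1.655 q [-0.85 -0.05  0.4   1.9   0.02  1.29 -0.37]
[0.401 0.322 0.15  1.656] -> [147.8 -31.   72.9] [ 0.002 -0.001 -0.001]
```

View pics/top1b.png

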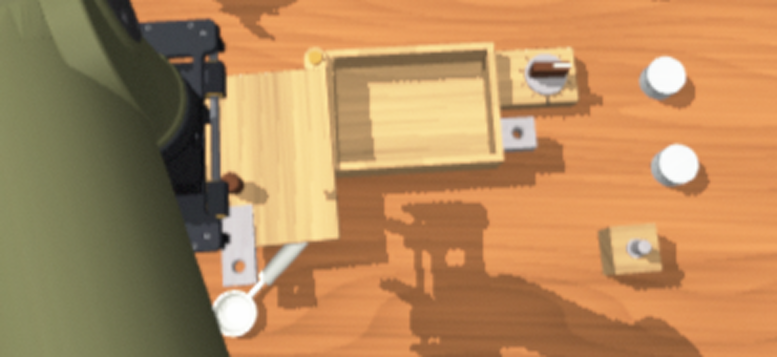

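Emit:
send_rows(xyz=[[30,-6,0],[60,-12,0],[90,-18,5],[120,-24,15],[148,-31,30],[148,-31,50],[148,-31,73],[148,-31,73],[148,-31,73],[148,-31,73]], dr=[[0,0,0],[0,0,0],[0,0,0],[0,0,0],[0,0,0],[0,0,0],[0,0,0],[0,0,0],[0,0,0],[0,0,0]])

```text
time: 6.08
position: [0.4004, 0.322, 0.1498]
tool_rot: [2.126, 2.313, -0.0]
ft_force: [0.6, -0.2, -0.3]
grip_width: 0.744
grip_force: 0.0
```

```bash
cat >> h.py <<'E'
def tin(fn):
    """bright neutral blob nearest to image centre column in the wrist view -> world xy on z=.032"""
    im,s=snap('wrist',fn); h=cv2.cvtColor(im,cv2.COLOR_RGB2HSV)
    m=((h[...,1]<45)&(h[...,2]>185)).astype(np.uint8); m[215:]=0
    m=cv2.morphologyEx(m,cv2.MORPH_OPEN,np.ones((5,5)))
    n,l,st,c=cv2.connectedComponentsWithStats(m)
    for i in range(1,n):
        if st[i,4]>300:
            ct=max(cv2.findContours((l==i).astype(np.uint8),0,1)[0],key=len)
            (x,y),r=cv2.minEnclosingCircle(ct); w=px2w('wrist',[(x,y)],.032,s)[0]
            print('blob',st[i],(x,y,r),w.round(4)); 
    return s
E
python3 - <<'E'
from h import *
tin('t1.png')
E
```

```text
blob [ 236  153   55   52 2285] (262.7899169921875, 178.86553955078125, 27.48338508605957) [0.4042 0.3274 0.032 ]
```

View pics/t1.png

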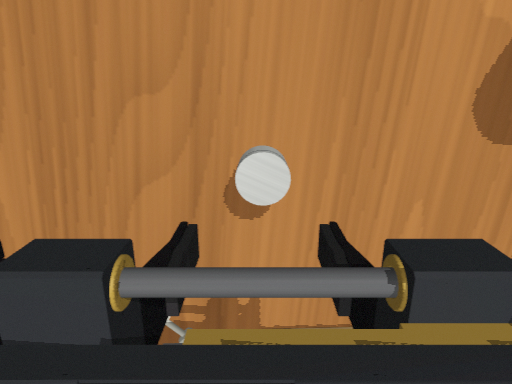

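Emit:
send_rows(xyz=[[2,2,10],[5,4,30],[5,4,60],[5,4,85],[5,4,105],[5,4,120],[5,4,128],[5,4,128],[5,4,128],[5,4,128]], dr=[[0,0,0],[0,0,0],[0,0,0],[0,0,0],[0,0,0],[0,0,0],[0,0,0],[0,0,0],[0,0,0],[0,0,0]])

```text
time: 6.97
position: [0.4045, 0.3285, 0.0228]
tool_rot: [2.125, 2.314, 0.004]
ft_force: [0.6, 0.7, -0.0]
grip_width: 0.747
grip_force: 0.0
```

Emit:
send_rows(xyz=[[0,0,0],[0,0,0],[0,0,0],[0,0,0],[0,0,0],[0,0,0],[0,0,0],[0,0,0],[0,0,0],[0,0,0]], dr=[[0,0,0],[0,0,0],[0,0,0],[0,0,0],[0,0,0],[0,0,0],[0,0,0],[0,0,0],[0,0,0],[0,0,0]], jaw=35)

```text
time: 7.8
position: [0.4038, 0.328, 0.022]
tool_rot: [-2.125, -2.314, -0.001]
ft_force: [-0.5, -0.9, 5.3]
grip_width: 0.526
grip_force: 20.0
```

Run:
```python
from h import *
p=get_state()['position']
goto((*p[:2],.19,1.656),(*b2w(0,.058),.19,1.656),(*b2w(0,.058),.031,1.656))
```

```text
t 7.8 pos [0.4038 0.328  0.022 ] yaw 1.656 q [-0.96  0.27  0.26  2.   -0.09  0.88 -0.57]
[0.404 0.328 0.19  1.656] -> [ 1.00e-01  1.00e-01 -1.68e+02] [ 0.    -0.001 -0.   ]
[0.535 0.031 0.19  1.656] -> [-307.2  105.4 -168.1] [ 0.    -0.001 -0.   ]
[0.535 0.031 0.031 1.656] -> [-307.2  105.4   -9.1] [ 0.    -0.001 -0.   ]
```

Emit:
send_rows(xyz=[[0,0,-40],[0,0,-80],[0,0,-120],[-35,12,-150],[-72,25,-168],[-109,37,-168],[-146,50,-168],[-183,62,-168],[-220,75,-168],[-255,87,-168]], dr=[[0,0,0],[0,0,0],[0,0,0],[0,0,0],[0,0,0],[0,0,0],[0,0,0],[0,0,0],[0,0,0],[0,0,0]])

```text
time: 8.63
position: [0.512, 0.0785, 0.1891]
tool_rot: [-2.126, -2.313, 0.0]
ft_force: [1.0, 0.3, -1.5]
grip_width: 0.52
grip_force: 20.0
```

Emit:
send_rows(xyz=[[-26,9,0],[-52,18,0],[-52,18,0],[-52,18,0],[-52,18,0],[-52,18,0],[-52,18,0],[-52,18,0],[-52,18,0],[-52,18,0]], dr=[[0,0,0],[0,0,0],[0,0,0],[0,0,0],[0,0,0],[0,0,0],[0,0,0],[0,0,0],[0,0,0],[0,0,0]])

```text
time: 9.47
position: [0.5342, 0.0312, 0.1896]
tool_rot: [-2.124, -2.315, -0.0]
ft_force: [-0.0, -0.7, -1.2]
grip_width: 0.519
grip_force: 20.0
```

Run:
```python
from h import *
im,s=snap('wrist','b1.png')
for b in [(-.072,.1),(.072,.1),(-.072,-.1),(.072,-.1)]: print(b,w2px('wrist',[[*b2w(*b),.058]],s).round(0))
goto((*b2w(0,.058),.031,1.656))
```

```text
(-0.072, 0.1) [[173. 132.]]
(0.072, 0.1) [[345. 133.]]
(-0.072, -0.1) [[187. 331.]]
(0.072, -0.1) [[329. 331.]]
t 9.5 pos [0.5342 0.0311 0.1896] yaw 1.656 q [-0.63  0.11  0.57  1.82 -0.06  1.23  0.04]
[0.535 0.031 0.031 1.656] -> [ -0.4   0.6 158.6] [ 0. -0.  0.]
```

View pics/b1.png

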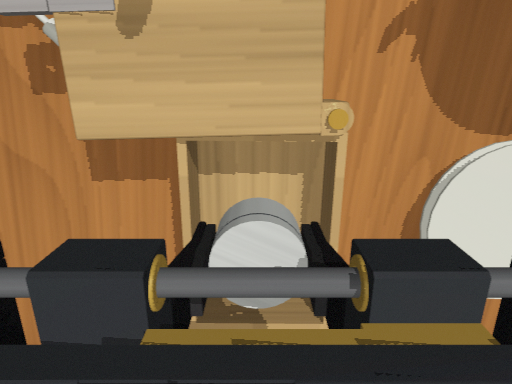

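Emit:
send_rows(xyz=[[0,2,30],[0,2,65],[0,2,95],[0,2,120],[0,2,138],[0,2,150],[0,2,155],[0,2,158],[0,2,158],[0,2,158]], dr=[[0,0,0],[0,0,0],[0,0,0],[0,0,0],[0,0,0],[0,0,0],[0,0,0],[0,0,0],[0,0,0],[0,0,0]])

```text
time: 10.35
position: [0.5373, 0.031, 0.0327]
tool_rot: [2.124, 2.313, 0.003]
ft_force: [0.8, -1.1, -1.6]
grip_width: 0.521
grip_force: 20.0
```

Emit:
send_rows(xyz=[[0,0,0],[0,0,0],[0,0,0],[0,0,0],[0,0,-10],[0,0,-40],[0,0,-80],[0,0,-120],[0,0,-160],[0,0,-160]], dr=[[0,0,0],[0,0,0],[0,0,0],[0,0,0],[0,0,0],[0,0,0],[0,0,0],[0,0,0],[0,0,0],[0,0,0]], jaw=62)

```text
time: 11.18
position: [0.5411, 0.0309, 0.2008]
tool_rot: [2.121, 2.307, 0.02]
ft_force: [1.6, 0.1, 0.7]
grip_width: 0.715
grip_force: 0.0
```

Run:
```python
from h import *
goto((.479+.003,-.347+.004,.19,1.656),(.479+.003,-.347+.004,.14,1.656))
```

```text
t 11.2 pos [0.5411 0.0309 0.2008] yaw 1.655 q [-0.64  0.11  0.58  1.8  -0.06  1.23  0.04]
[ 0.482 -0.343  0.19   1.656] -> [-367.6  -90.5    8.5] [ 0.015 -0.003 -0.001]
[ 0.482 -0.343  0.14   1.656] -> [-367.7  -91.2   58.5] [ 0.015 -0.003 -0.001]
```

Emit:
send_rows(xyz=[[-38,-9,0],[-76,-18,0],[-114,-27,0],[-152,-36,0],[-190,-45,0],[-228,-54,0],[-266,-63,0],[-304,-72,0],[-340,-80,0],[-368,-87,0]], dr=[[0,0,0],[0,0,0],[0,0,0],[0,0,0],[0,0,0],[0,0,0],[0,0,0],[0,0,0],[0,0,0],[0,0,0]])

```text
time: 12.02
position: [0.4796, -0.3466, 0.1924]
tool_rot: [2.127, 2.31, -0.001]
ft_force: [0.1, 0.1, -0.3]
grip_width: 0.716
grip_force: 0.0
```

Emit:
send_rows(xyz=[[0,0,20],[0,0,45],[0,0,45],[0,0,45],[0,0,45],[0,0,45],[0,0,45],[0,0,45],[0,0,45],[0,0,45]], dr=[[0,0,0],[0,0,0],[0,0,0],[0,0,0],[0,0,0],[0,0,0],[0,0,0],[0,0,0],[0,0,0],[0,0,0]])

```text
time: 12.85
position: [0.4811, -0.3431, 0.147]
tool_rot: [2.124, 2.314, 0.001]
ft_force: [-0.3, -0.5, -1.3]
grip_width: 0.714
grip_force: 0.0
```

Run:
```python
from h import *
tin('t3.png')
goto((.479,-.347,.022,1.656))
```

```text
blob [ 232  163   55   52 2265] (259.1851806640625, 189.0, 27.477991104125977) [ 0.4826 -0.3458  0.032 ]
blob [ 366  164   56   51 2249] (393.34783935546875, 189.5869598388672, 28.67799186706543) [ 0.5933 -0.3368  0.032 ]
t 12.9 pos [ 0.4809 -0.3431  0.1468] yaw 1.656 q [-0.11  0.33  0.82  1.75 -0.26  1.18  0.87]
[ 0.479 -0.347  0.022  1.656] -> [ -3.7  -2.3 124.8] [ 0.  0. -0.]
```

Emit:
send_rows(xyz=[[-2.5,1.5,15],[-2.5,1.5,40],[-2.5,1.5,65],[-2.5,1.5,90],[-2.5,1.5,110],[-2.5,1.5,120],[-2.5,1.5,125],[-2.5,1.5,125],[-2.5,1.5,125],[-2.5,1.5,125]], dr=[[0,0,0],[0,0,0],[0,0,0],[0,0,0],[0,0,0],[0,0,0],[0,0,0],[0,0,0],[0,0,0],[0,0,0]])

```text
time: 13.73
position: [0.4834, -0.3462, 0.0228]
tool_rot: [2.124, 2.312, 0.001]
ft_force: [0.2, -0.6, 0.2]
grip_width: 0.712
grip_force: 0.0
```

Emit:
send_rows(xyz=[[0,0,0],[0,0,0],[0,0,0],[0,0,0],[0,0,0],[0,0,0],[0,0,0],[0,0,0],[0,0,0],[0,0,0]], dr=[[0,0,0],[0,0,0],[0,0,0],[0,0,0],[0,0,0],[0,0,0],[0,0,0],[0,0,0],[0,0,0],[0,0,0]], jaw=35)

```text
time: 14.57
position: [0.4829, -0.3456, 0.0221]
tool_rot: [2.125, 2.314, 0.001]
ft_force: [-0.1, 0.2, 6.2]
grip_width: 0.522
grip_force: 20.0
```

Run:
```python
from h import *
p=get_state()['position']
goto((*b2w(0.001,-0.001),.19,1.656),(*b2w(0.001,-0.001),.032,1.656))
```

```text
t 14.6 pos [ 0.4829 -0.3456  0.0221] yaw 1.656 q [-0.03  0.49  0.74  1.83 -0.4   0.97  0.97]
[ 0.541 -0.028  0.19   1.656] -> [ 311.6   84.9 -167.9] [ 0.001 -0.    -0.   ]
[ 0.541 -0.028  0.032  1.656] -> [311.6  84.8  -9.9] [ 0.001 -0.    -0.   ]
```

Emit:
send_rows(xyz=[[0,0,-40],[0,0,-80],[0,0,-120],[35,10,-150],[74,20,-168],[112,30,-168],[150,41,-168],[188,51,-168],[226,61,-168],[264,72,-168]], dr=[[0,0,0],[0,0,0],[0,0,0],[0,0,0],[0,0,0],[0,0,0],[0,0,0],[0,0,0],[0,0,0],[0,0,0]])

```text
time: 15.4
position: [0.5313, -0.0741, 0.1892]
tool_rot: [-2.124, -2.314, -0.001]
ft_force: [0.1, -0.3, -1.8]
grip_width: 0.526
grip_force: 20.0
```

Emit:
send_rows(xyz=[[25,7,0],[48,13,0],[48,13,0],[48,13,30],[48,13,70],[48,13,100],[48,13,120],[48,13,130],[48,13,130],[48,13,130]], dr=[[0,0,0],[0,0,0],[0,0,0],[0,0,0],[0,0,0],[0,0,0],[0,0,0],[0,0,0],[0,0,0],[0,0,0]])

```text
time: 16.23
position: [0.5409, -0.0279, 0.0598]
tool_rot: [2.126, 2.313, -0.001]
ft_force: [0.3, 0.0, -0.8]
grip_width: 0.527
grip_force: 20.0
```

Run:
```python
from h import *
goto((*b2w(0.001,-0.001),.0315,1.656))
```

```text
t 16.2 pos [ 0.5409 -0.0279  0.0598] yaw 1.655 q [-0.56  0.3   0.64  1.94 -0.21  0.98  0.26]
[ 0.541 -0.028  0.032  1.656] -> [ 0.   0.  28.3] [-0.     0.    -0.001]
```

Emit:
send_rows(xyz=[[0,0,10],[0,0,20],[0,0,26],[0,0,28],[0,0,28],[0,0,28],[0,0,28],[0,0,28],[0,0,28],[0,0,28]], dr=[[0,0,0],[0,0,0],[0,0,0],[0,0,0],[0,0,0],[0,0,0],[0,0,0],[0,0,0],[0,0,0],[0,0,0]])

```text
time: 17.07
position: [0.5409, -0.0274, 0.0318]
tool_rot: [2.125, 2.314, 0.001]
ft_force: [-0.5, 0.2, -1.8]
grip_width: 0.522
grip_force: 20.0
```

Emit:
send_rows(xyz=[[0,0,0],[0,0,0],[0,0,0],[0,0,0],[0,0,-10],[0,0,-40],[0,0,-80],[0,0,-120],[0,0,-160],[0,0,-160]], dr=[[0,0,0],[0,0,0],[0,0,0],[0,0,0],[0,0,0],[0,0,0],[0,0,0],[0,0,0],[0,0,0],[0,0,0]], jaw=62)

```text
time: 17.9
position: [0.5455, -0.0281, 0.2006]
tool_rot: [2.12, 2.306, 0.018]
ft_force: [1.5, -0.6, -0.6]
grip_width: 0.712
grip_force: 0.0
```

Run:
```python
from h import *
goto((.593,-.337,.19,1.656))
```

```text
t 17.9 pos [ 0.5455 -0.0281  0.2006] yaw 1.655 q [-0.62  0.12  0.68  1.8  -0.09  1.23  0.17]
[ 0.593 -0.337  0.19   1.656] -> [-311.8   21.2   10.5] [ 0.014 -0.001 -0.001]
```

Emit:
send_rows(xyz=[[-36,3,0],[-72,6,0],[-108,9,0],[-144,12,0],[-180,15,0],[-216,18,0],[-252,21,0],[-288,24,0],[-312,26,20],[-312,26,45]], dr=[[0,0,0],[0,0,0],[0,0,0],[0,0,0],[0,0,0],[0,0,0],[0,0,0],[0,0,0],[0,0,0],[0,0,0]])

```text
time: 18.73
position: [0.5924, -0.3449, 0.149]
tool_rot: [2.128, 2.3, -0.005]
ft_force: [-1.3, 0.2, 0.4]
grip_width: 0.712
grip_force: 0.0
```

Emit:
send_rows(xyz=[[0,0,0],[0,0,0],[0,0,0],[0,0,0],[0,0,0],[0,0,0],[0,0,0],[0,0,0],[0,0,0],[0,0,0]], dr=[[0,0,0],[0,0,0],[0,0,0],[0,0,0],[0,0,0],[0,0,0],[0,0,0],[0,0,0],[0,0,0],[0,0,0]])

```text
time: 19.57
position: [0.5931, -0.3361, 0.1466]
tool_rot: [2.125, 2.314, 0.0]
ft_force: [-0.2, 0.9, 0.3]
grip_width: 0.717
grip_force: 0.0
```

Run:
```python
from h import *
tin('t2.png')
goto((.593,-.337,.022,1.656))
```

```text
blob [ 231  161   55   53 2301] (257.8888854980469, 186.5, 27.663476943969727) [ 0.5933 -0.3366  0.032 ]
t 19.6 pos [ 0.5931 -0.3361  0.1466] yaw 1.656 q [-0.07  0.53  0.76  1.5  -0.38  1.26  0.82]
[ 0.593 -0.337  0.022  1.656] -> [ -0.9  -0.2 124.6] [ 0. -0. -0.]
```

Emit:
send_rows(xyz=[[-0.5,0,15],[-0.5,0,40],[-0.5,0,65],[-0.5,0,90],[-0.5,0,110],[-0.5,0,120],[-0.5,0,125],[-0.5,0,125],[-0.5,0,125],[-0.5,0,125]], dr=[[0,0,0],[0,0,0],[0,0,0],[0,0,0],[0,0,0],[0,0,0],[0,0,0],[0,0,0],[0,0,0],[0,0,0]])

```text
time: 20.45
position: [0.5941, -0.3373, 0.0231]
tool_rot: [2.123, 2.312, 0.001]
ft_force: [-0.1, -0.6, 1.0]
grip_width: 0.709
grip_force: 0.0
```

Emit:
send_rows(xyz=[[0,0,0],[0,0,0],[0,0,0],[0,0,0],[0,0,0],[0,0,0],[0,0,0],[0,0,0],[0,0,0],[0,0,0]], dr=[[0,0,0],[0,0,0],[0,0,0],[0,0,0],[0,0,0],[0,0,0],[0,0,0],[0,0,0],[0,0,0],[0,0,0]], jaw=35)

```text
time: 21.28
position: [0.5935, -0.3367, 0.0222]
tool_rot: [2.125, 2.314, 0.001]
ft_force: [-0.6, 0.8, 5.2]
grip_width: 0.52
grip_force: 20.0
```

Run:
```python
from h import *
goto((*b2w(0.001,-0.06),.19,1.656))
```

```text
t 21.3 pos [ 0.5935 -0.3367  0.0222] yaw 1.656 q [-0.03  0.66  0.69  1.6  -0.46  1.06  0.88]
[ 0.546 -0.087  0.19   1.656] -> [ 253.1  -26.1 -167.9] [ 0.001  0.    -0.   ]
```

Emit:
send_rows(xyz=[[0,0,-40],[0,0,-80],[0,0,-120],[30,-3,-150],[68,-7,-168],[106,-11,-168],[144,-15,-168],[182,-19,-168],[220,-23,-168],[253,-26,-168]], dr=[[0,0,0],[0,0,0],[0,0,0],[0,0,0],[0,0,0],[0,0,0],[0,0,0],[0,0,0],[0,0,0],[0,0,0]])

```text
time: 22.12
position: [0.5446, -0.0838, 0.1888]
tool_rot: [-2.122, -2.314, -0.0]
ft_force: [0.8, 0.5, -1.0]
grip_width: 0.517
grip_force: 20.0
```

Emit:
send_rows(xyz=[[0,0,0],[0,0,0],[0,0,30],[0,0,65],[0,0,95],[0,0,115],[0,0,128],[0,0,130],[0,0,130],[0,0,130]], dr=[[0,0,0],[0,0,0],[0,0,0],[0,0,0],[0,0,0],[0,0,0],[0,0,0],[0,0,0],[0,0,0],[0,0,0]])

```text
time: 22.95
position: [0.5468, -0.0876, 0.0607]
tool_rot: [2.125, 2.312, 0.002]
ft_force: [1.2, -0.6, -1.1]
grip_width: 0.523
grip_force: 20.0
```

Run:
```python
from h import *
goto((*b2w(0.001,-0.06),.0315,1.656))
```

```text
t 22.9 pos [ 0.5468 -0.0876  0.0607] yaw 1.655 q [-0.51  0.33  0.72  1.91 -0.26  0.99  0.41]
[ 0.546 -0.087  0.032  1.656] -> [ 1.  -0.9 29.2] [ 0.002  0.001 -0.001]
```

Emit:
send_rows(xyz=[[0,0,10],[0,0,20],[0,0,26],[0,0,28],[0,0,28],[0,0,28],[0,0,28],[0,0,28],[0,0,28],[0,0,28]], dr=[[0,0,0],[0,0,0],[0,0,0],[0,0,0],[0,0,0],[0,0,0],[0,0,0],[0,0,0],[0,0,0],[0,0,0]])

```text
time: 23.78
position: [0.546, -0.0867, 0.0318]
tool_rot: [2.125, 2.314, 0.001]
ft_force: [-0.7, 0.1, -0.9]
grip_width: 0.523
grip_force: 20.0
```

Emit:
send_rows(xyz=[[0,0,0],[0,0,0],[0,0,0],[0,0,0],[0,0,-10],[0,0,-40],[0,0,-80],[0,0,-120],[0,0,-160],[0,0,-180]], dr=[[0,0,0],[0,0,0],[0,0,0],[0,0,0],[0,0,0],[0,0,0],[0,0,0],[0,0,0],[0,0,0],[0,0,0]], jaw=62)

```text
time: 24.62
position: [0.5477, -0.0877, 0.2175]
tool_rot: [2.123, 2.309, 0.008]
ft_force: [1.8, -1.0, 0.1]
grip_width: 0.713
grip_force: 0.0
```

Run:
```python
from h import *
snap('top','top2.png')
goto((.44,.17,.21,1.656))
im=cv2.imread('pics/top2.png'); cv2.imwrite('pics/top2b.png',cv2.resize(im[120:290,130:430],None,fx=2.5,fy=2.5,interpolation=cv2.INTER_CUBIC))
```

```text
t 24.7 pos [ 0.5492 -0.0878  0.2198] yaw 1.655 q [-0.59  0.14  0.77  1.75 -0.11  1.28  0.29]
[0.44  0.17  0.21  1.656] -> [266.1 -87.3   8.9] [ 0.012 -0.    -0.001]
```

View pics/top2b.png

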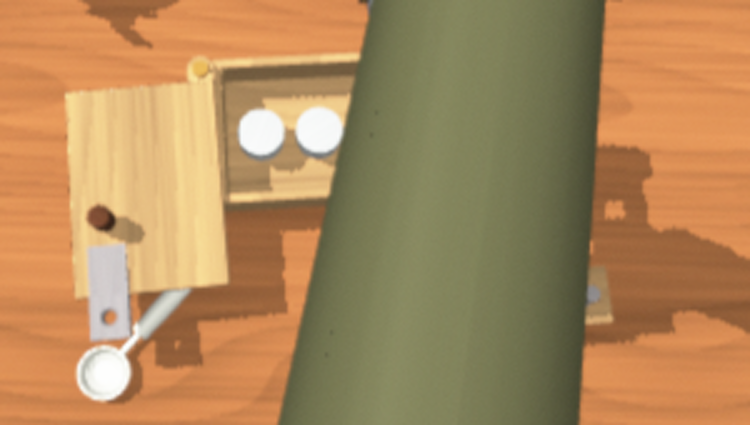

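Emit:
send_rows(xyz=[[36,-11,0],[72,-23,0],[108,-35,0],[144,-47,0],[180,-58,0],[216,-70,0],[252,-82,0],[266,-85,0],[266,-85,0],[266,-85,0]], dr=[[0,0,0],[0,0,0],[0,0,0],[0,0,0],[0,0,0],[0,0,0],[0,0,0],[0,0,0],[0,0,0],[0,0,0]], jaw=50)

```text
time: 25.5
position: [0.4384, 0.1712, 0.2119]
tool_rot: [2.123, 2.315, 0.0]
ft_force: [0.1, -0.3, -0.5]
grip_width: 0.571
grip_force: 0.0
```

```bash
cat >> h.py <<'E'
def knob(fn):
    im,s=snap('wrist',fn); h=cv2.cvtColor(im,cv2.COLOR_RGB2HSV)
    m=(((h[...,0]<12)|(h[...,0]>172))&(h[...,1]>60)&(h[...,2]<115)&(h[...,2]>25)).astype(np.uint8); m[225:]=0
    m=cv2.morphologyEx(m,cv2.MORPH_OPEN,np.ones((3,3)))
    n,l,st,c=cv2.connectedComponentsWithStats(m)
    for i in range(1,n):
        if st[i,4]>150: print('knob blob',st[i],c[i].round(1))
    return s
E
python3 - <<'E'
from h import *
knob('k2.png')
snap('top','top3.png'); im=cv2.imread('pics/top3.png')[130:290,210:420]; cv2.imwrite('pics/x.png',np.hstack([cv2.resize(im,(420,320)),cv2.resize(cv2.imread('pics/k2.png'),(380,320))]))
E
```

```text
(no output)
```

View pics/x.png

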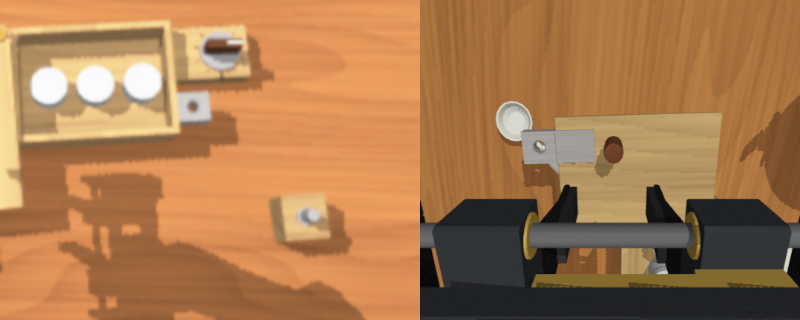

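Run:
```python
from h import *
s=get_state(); im=cv2.imread('pics/k2.png'); h=cv2.cvtColor(im,cv2.COLOR_BGR2HSV); print(im[186,261],h[186,261],h[172,261],h[195,261],h[150,261])
k=px2w('wrist',[(261.4,187)],.102,s)[0]; piv=np.array([.5932,.0899]); v=k[:2]-piv
a=np.arctan2(v[1],v[0]); print(k,np.hypot(*v),'lid',(-2.1845+BY-a)%(2*np.pi))
goto((k[0],k[1],.093,1.656))
```

```text
[ 38  63 106] [ 11 164 106] [ 11 165 102] [ 11 167  93] [ 19 112 193]
[0.44206295 0.17018341 0.102     ] 0.17113688464062518 lid 1.5303845819322852
t 25.6 pos [0.4391 0.1695 0.2118] yaw 1.654 q [-0.93 -0.07  0.48  1.93  0.03  1.27 -0.37]
[0.442 0.17  0.093 1.656] -> [  0.5   2.9 118.8] [ 0.     0.    -0.002]
```

Emit:
send_rows(xyz=[[1,1.5,20],[1,1.5,45],[1,1.5,70],[1,1.5,90],[1,1.5,105],[1,1.5,119],[1,1.5,119],[1,1.5,119],[1,1.5,119],[1,1.5,119]], dr=[[0,0,0],[0,0,0],[0,0,0],[0,0,0],[0,0,0],[0,0,0],[0,0,0],[0,0,0],[0,0,0],[0,0,0]])

```text
time: 26.43
position: [0.441, 0.1721, 0.0938]
tool_rot: [2.126, 2.312, 0.003]
ft_force: [-0.1, 0.0, 0.1]
grip_width: 0.572
grip_force: 0.0
```

Emit:
send_rows(xyz=[[0,0,0],[0,0,0],[0,0,0],[0,0,0],[0,0,0],[0,0,0],[0,0,0],[0,0,0],[0,0,0],[0,0,0]], dr=[[0,0,0],[0,0,0],[0,0,0],[0,0,0],[0,0,0],[0,0,0],[0,0,0],[0,0,0],[0,0,0],[0,0,0]], jaw=10)

```text
time: 27.27
position: [0.4402, 0.1722, 0.0927]
tool_rot: [2.125, 2.313, 0.001]
ft_force: [0.7, -0.5, 1.0]
grip_width: 0.248
grip_force: 20.0
```

Run:
```python
from h import *
s=get_state(); p=s['position'];print(s['ft_force']);piv=np.array([.592,.0897]); v=p[:2]-piv; r=np.hypot(*v); a=np.arctan2(v[1],v[0]); L=(-2.1845+BY-a)%(2*np.pi); print(r,'lid',L)
ws=[]
for d in list(np.arange(.17,L,.17)):
    b=a+d; q=piv+r*np.array([np.cos(b),np.sin(b)]); ws.append((*q,p[2],1.656))
for l in (.03,0.,-.03):
    b=a+L-l; q=piv+r*np.array([np.cos(b),np.sin(b)]); ws.append((*q,p[2],1.656))
goto(*ws)
```

```text
[ 0.70468493 -0.5059238   0.95279288]
0.1727369977920797 lid 1.5397905030902255
t 27.3 pos [0.4402 0.1722 0.0927] yaw 1.656 q [-0.91  0.07  0.5   2.07 -0.04  1.01 -0.3 ]
[0.428 0.145 0.093 1.656] -> [-25.8 -14.   -0. ] [ 0.001 -0.    -0.   ]
[0.421 0.117 0.093 1.656] -> [-53.5 -23.4  -0. ] [ 0.001 -0.    -0.   ]
[0.419 0.088 0.093 1.656] -> [-82.5 -28.   -0. ] [ 0.001 -0.    -0.   ]
[0.422 0.058 0.093 1.656] -> [-111.8  -27.7   -0. ] [ 0.001 -0.    -0.   ]
[0.43  0.03  0.093 1.656] -> [-140.7  -22.3   -0. ] [ 0.001 -0.    -0.   ]
[0.442 0.004 0.093 1.656] -> [-168.2  -12.2   -0. ] [ 0.001 -0.    -0.   ]
[ 0.459 -0.021  0.093  1.656] -> [-193.6    2.4   -0. ] [ 0.001 -0.    -0.   ]
[ 0.48  -0.041  0.093  1.656] -> [-216.2   21.2    0. ] [ 0.001 -0.    -0.   ]
[ 0.503 -0.059  0.093  1.656] -> [-235.3   43.4    0. ] [ 0.001 -0.    -0.   ]
[ 0.5   -0.057  0.093  1.656] -> [-233.2   40.6    0. ] [ 0.001 -0.    -0.   ]
[ 0.505 -0.059  0.093  1.656] -> [-236.3   44.8    0. ] [ 0.001 -0.    -0.   ]
[ 0.509 -0.062  0.093  1.656] -> [-239.2   49.1    0. ] [ 0.001 -0.    -0.   ]
```

Emit:
send_rows(xyz=[[-13,-7.5,0],[-26,-14,0],[-40,-19,0],[-53.5,-23.4,0],[-68,-26.3,0],[-82.5,-28,0],[-97,-28.4,0],[-112,-27.7,0],[-126,-25.7,0],[-141,-22.3,0]], dr=[[0,0,0],[0,0,0],[0,0,0],[0,0,0],[0,0,0],[0,0,0],[0,0,0],[0,0,0],[0,0,0],[0,0,0]])

```text
time: 28.1
position: [0.4285, 0.0287, 0.0929]
tool_rot: [-2.124, -2.311, 0.0]
ft_force: [-0.7, 2.4, 4.5]
grip_width: 0.245
grip_force: 20.0
```

Emit:
send_rows(xyz=[[-14,4.5,0],[-27,10,0],[-40.5,17,0],[-52.6,24.7,0],[-64.5,34,0],[-75,43.5,0],[-85,54.5,0],[-92,62.5,0],[-95.5,67,0],[-95.5,67,0]], dr=[[0,0,0],[0,0,0],[0,0,0],[0,0,0],[0,0,0],[0,0,0],[0,0,0],[0,0,0],[0,0,0],[0,0,0]])

```text
time: 28.93
position: [0.5009, -0.0692, 0.0926]
tool_rot: [2.133, 2.306, -0.018]
ft_force: [-7.6, -13.6, 11.2]
grip_width: 0.206
grip_force: 20.8
```

Run:
```python
from h import *
s=get_state(); p=s['position'];print(p,s['ft_force'],s['grip_width'],b2w(-.04,-.03))
```

```text
[ 0.5008852  -0.06919751  0.09264848] [ -7.57790412 -13.60432267  11.22256372] 0.20553521021480176 [ 0.50249134 -0.0602876 ]
```

Emit:
send_rows(xyz=[[0,0,0],[0,0,0],[0,0,0],[0,0,0],[0,0,0],[0,0,0],[0,0,0],[0,0,0],[0,0,0],[0,0,0]], dr=[[0,0,0],[0,0,0],[0,0,0],[0,0,0],[0,0,0],[0,0,0],[0,0,0],[0,0,0],[0,0,0],[0,0,0]], jaw=45)

```text
time: 29.77
position: [0.5046, -0.0595, 0.0926]
tool_rot: [2.125, 2.314, 0.0]
ft_force: [0.3, 1.3, -0.2]
grip_width: 0.516
grip_force: 0.0
```

Emit:
send_rows(xyz=[[0,0,0],[0,0,-20],[0,0,-40],[0,0,-70],[0,0,-100],[0,0,-120],[0,0,-120],[0,0,-120],[0,0,-120],[0,0,-120]], dr=[[0,0,0],[0,0,0],[0,0,0],[0,0,0],[0,0,0],[0,0,0],[0,0,0],[0,0,0],[0,0,0],[0,0,0]])

```text
time: 30.6
position: [0.5036, -0.0595, 0.2112]
tool_rot: [-2.124, -2.313, 0.003]
ft_force: [0.4, 0.3, 0.2]
grip_width: 0.517
grip_force: 0.0
```

Run:
```python
from h import *
im,s=snap('wrist','k3.png'); print(s['position'])
h=cv2.cvtColor(im,cv2.COLOR_RGB2HSV); m=((h[...,0]<15)&(h[...,1]>120)&(h[...,2]<125)&(h[...,2]>40)).astype(np.uint8)
n,l,st,c=cv2.connectedComponentsWithStats(m); print([ (a.tolist(),b.round(1)) for a,b in zip(st[1:],c[1:]) if a[4]>150])
print(w2px('wrist',[[*b2w(-.04,-.03),.102]],s))
```

```text
[ 0.50363833 -0.05953032  0.21123462]
[([474, 0, 35, 31, 589], array([492.7,  10.7])), ([504, 2, 8, 36, 162], array([508.6,  23.1])), ([205, 52, 14, 215, 1028], array([214.7, 153.5])), ([438, 135, 34, 80, 1162], array([454.9, 181.6])), ([240, 162, 26, 33, 666], array([252.7, 178.2])), ([473, 197, 39, 29, 613], array([492.6, 214.5])), ([219, 241, 12, 26, 216], array([225.6, 253.7])), ([189, 298, 26, 31, 217], array([206.6, 313.6])), ([221, 298, 18, 31, 346], array([229.8, 315.3]))]
[[256.58313403 188.54589049]]
```

View pics/k3.png

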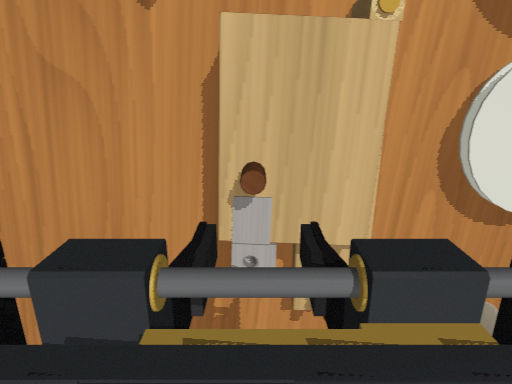

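Run:
```python
from h import *
s=get_state(); k=px2w('wrist',[(253,181)],.102,s)[0]; P=px2w('wrist',[(389,4)],.07,s)[0]
print(k,P)
for piv in (P[:2],np.array([.592,.0897])):
    v=k[:2]-piv; a=np.arctan2(v[1],v[0]); print(np.hypot(*v),'lid',(-2.1845+BY-a))
# lid plate edge direction: front edge from (222,15) to (218,238); back edge (392,25)-(375,243)
for uv in ([(222,15),(218,238)],[(392,25),(375,243)]):
    q=px2w('wrist',uv,.068,s); d=q[1]-q[0]; print('edge',np.arctan2(d[1],d[0])+np.pi/2, 'lid',BY-(np.arctan2(d[1],d[0])+np.pi/2), q.round(3).tolist())
im=cv2.imread('pics/k3.png'); cv2.imwrite('pics/k3c.png',cv2.resize(im[130:300,180:420],None,fx=3,fy=3,interpolation=cv2.INTER_CUBIC))
```

```text
[ 0.49909268 -0.05423362  0.102     ] [0.59298926 0.08829003 0.07      ]
0.17067384035615746 lid 0.053842760671608314
0.17131450261209422 lid 0.044492614026443444
edge 0.033925993767723206 lid 0.0510740062322768 [[0.464, 0.07, 0.068], [0.47, -0.124, 0.068]]
edge 0.11820981224114346 lid -0.03320981224114346 [[0.599, 0.074, 0.068], [0.622, -0.116, 0.068]]
```

Emit:
send_rows(xyz=[[5.5,-4,20],[5.5,-4,45],[5.5,-4,70],[5.5,-4,90],[5.5,-4,105],[5.5,-4,118],[5.5,-4,118],[5.5,-4,118],[5.5,-4,118],[5.5,-4,118]], dr=[[0,0,0],[0,0,0],[0,0,0],[0,0,0],[0,0,0],[0,0,0],[0,0,0],[0,0,0],[0,0,0],[0,0,0]])

```text
time: 31.48
position: [0.5007, -0.0545, 0.0954]
tool_rot: [2.124, 2.313, 0.002]
ft_force: [0.2, 0.4, -0.2]
grip_width: 0.515
grip_force: 0.0
```

Emit:
send_rows(xyz=[[0,0,0],[0,0,0],[0,0,0],[0,0,0],[0,0,0],[0,0,0],[0,0,0],[0,0,0],[0,0,0],[0,0,0]], dr=[[0,0,0],[0,0,0],[0,0,0],[0,0,0],[0,0,0],[0,0,0],[0,0,0],[0,0,0],[0,0,0],[0,0,0]], jaw=10, grip_force=40)

```text
time: 32.32
position: [0.5, -0.0548, 0.0947]
tool_rot: [2.125, 2.314, -0.001]
ft_force: [-2.9, -2.3, 3.2]
grip_width: 0.24
grip_force: 40.0
```

Emit:
send_rows(xyz=[[-0.6,0.8,0],[-1.1,1.6,0],[-1.7,2.5,0],[-2.3,3.3,0],[-2.9,4.1,0],[-3.4,4.9,0],[-4,5.7,0],[-4.6,6.6,0],[-4.6,6.6,0],[-4.6,6.6,0]], dr=[[0,0,0],[0,0,0],[0,0,0],[0,0,0],[0,0,0],[0,0,0],[0,0,0],[0,0,0],[0,0,0],[0,0,0]])

```text
time: 33.15
position: [0.5055, -0.0584, 0.0946]
tool_rot: [-2.122, -2.312, 0.003]
ft_force: [-8.1, -1.0, 9.5]
grip_width: 0.242
grip_force: 40.0
```

Emit:
send_rows(xyz=[[-0.6,0.8,0],[-1.1,1.6,0],[-1.7,2.5,0],[-2.3,3.3,0],[-2.9,4.1,0],[-2.9,4.1,0],[-2.9,4.1,0],[-2.9,4.1,0],[-2.9,4.1,0],[-2.9,4.1,0]], dr=[[0,0,0],[0,0,0],[0,0,0],[0,0,0],[0,0,0],[0,0,0],[0,0,0],[0,0,0],[0,0,0],[0,0,0]])

```text
time: 33.98
position: [0.5057, -0.0586, 0.0944]
tool_rot: [-2.115, -2.304, 0.008]
ft_force: [-20.4, 3.6, 23.7]
grip_width: 0.239
grip_force: 40.1
```

Emit:
send_rows(xyz=[[1,-1.5,0],[2,-3,0],[3,-4.5,0],[4,-5.8,0],[4.6,-6.6,0],[4.6,-6.6,0],[4.6,-6.6,0],[4.6,-6.6,0],[4.6,-6.6,0],[4.6,-6.6,0]], dr=[[0,0,0],[0,0,0],[0,0,0],[0,0,0],[0,0,0],[0,0,0],[0,0,0],[0,0,0],[0,0,0],[0,0,0]])

```text
time: 34.82
position: [0.5044, -0.0578, 0.0946]
tool_rot: [2.125, 2.313, -0.001]
ft_force: [-2.7, -4.3, 3.3]
grip_width: 0.241
grip_force: 40.0
```

Emit:
send_rows(xyz=[[0,0,0],[0,0,0],[0,0,0],[0,0,0],[0,0,-10],[0,0,-40],[0,0,-75],[0,0,-110],[0,0,-120],[0,0,-120]], dr=[[0,0,0],[0,0,0],[0,0,0],[0,0,0],[0,0,0],[0,0,0],[0,0,0],[0,0,0],[0,0,0],[0,0,0]], jaw=50)

```text
time: 35.65
position: [0.5068, -0.0569, 0.2185]
tool_rot: [2.122, 2.311, 0.01]
ft_force: [-0.2, 0.3, 0.5]
grip_width: 0.573
grip_force: 0.0
```

```bash
sed -i 's/^BO=.*/BO=np.array([0.5413,-0.0245]); BY=0.085/' h.py
python3 - <<'E'
from h import *
print(b2w(-.04,-.12)); goto((*b2w(-.04,-.12),.2,1.656))
E
```

```text
[ 0.51163213 -0.14746267]
t 35.6 pos [ 0.5068 -0.0569  0.2185] yaw 1.656 q [-0.69  0.01  0.76  1.85 -0.01  1.27  0.17]
[ 0.512 -0.147  0.2    1.656] -> [-90.7  -3.   18.4] [ 0.008 -0.001  0.   ]
```

Emit:
send_rows(xyz=[[-30,0,5],[-60,0,10],[-91,-1,14],[-91,-1,14],[-91,-1,14],[-91,-1,14],[-91,-1,14],[-91,-1,14],[-91,-1,14],[-91,-1,14]], dr=[[0,0,0],[0,0,0],[0,0,0],[0,0,0],[0,0,0],[0,0,0],[0,0,0],[0,0,0],[0,0,0],[0,0,0]])

```text
time: 36.48
position: [0.5113, -0.1469, 0.2006]
tool_rot: [-2.123, -2.315, -0.001]
ft_force: [-0.4, 0.1, 0.1]
grip_width: 0.571
grip_force: 0.0
```

Run:
```python
from h import *
im,s=snap('wrist','e1.png'); print(s['position'])
print(w2px('wrist',[[*b2w(-.04,-.12),.072],[*b2w(.036,-.152),.068]],s).round(1))
c=cv2.cvtColor(im[60:240,140:440],cv2.COLOR_RGB2BGR); cv2.imwrite('pics/e1c.png',cv2.resize(c,None,fx=2.6,fy=2.6,interpolation=cv2.INTER_CUBIC))
```

```text
[ 0.51130411 -0.14694327  0.20059739]
[[258.1 181.8]
 [342.  214.6]]
```

View pics/e1c.png

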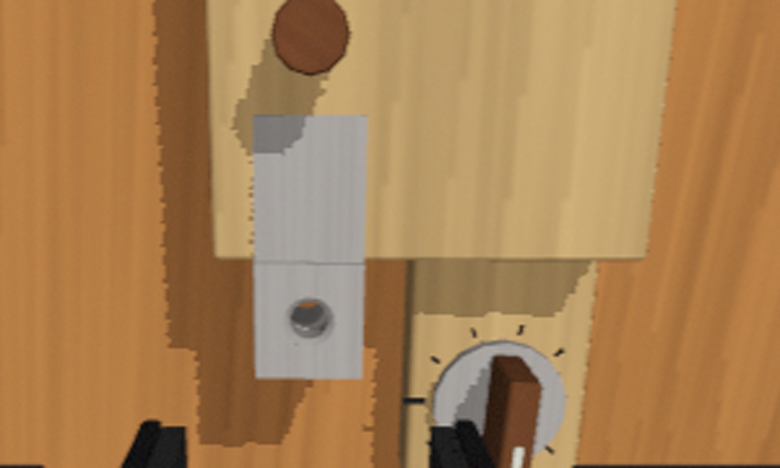

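Run:
```python
from h import *
s=get_state(); print(px2w('wrist',[(259.2,181.9)],.072,s))
goto((.378,-.281,.21,1.656))
```

```text
[[ 0.51257095 -0.14770166  0.072     ]]
t 36.5 pos [ 0.5113 -0.1471  0.2006] yaw 1.657 q [-0.57  0.11  0.86  1.82 -0.09  1.25  0.4 ]
[ 0.378 -0.281  0.21   1.656] -> [-121.9 -144.3   -9.5] [ 0.    -0.     0.001]
```

Emit:
send_rows(xyz=[[-24,-28,-2],[-48,-57,-4],[-72,-86,-6],[-96,-114,-8],[-122,-144,-10],[-122,-144,-10],[-122,-144,-10],[-122,-144,-10],[-122,-144,-10],[-122,-144,-10]], dr=[[0,0,0],[0,0,0],[0,0,0],[0,0,0],[0,0,0],[0,0,0],[0,0,0],[0,0,0],[0,0,0],[0,0,0]])

```text
time: 37.37
position: [0.3789, -0.2804, 0.2104]
tool_rot: [-2.122, -2.316, 0.001]
ft_force: [1.0, 0.4, 0.7]
grip_width: 0.575
grip_force: 0.0
```

Run:
```python
from h import *
im,s=snap('wrist','p1.png'); print(s['position'])
print(w2px('wrist',[[*s['position'][:2],.081]],s).round(1))
c=cv2.cvtColor(im[80:280,140:440],cv2.COLOR_RGB2BGR); cv2.imwrite('pics/p1c.png',cv2.resize(c,None,fx=2.6,fy=2.6,interpolation=cv2.INTER_CUBIC))
```

```text
[ 0.3789073  -0.28044792  0.21043562]
[[257.9 180.8]]
```

View pics/p1c.png

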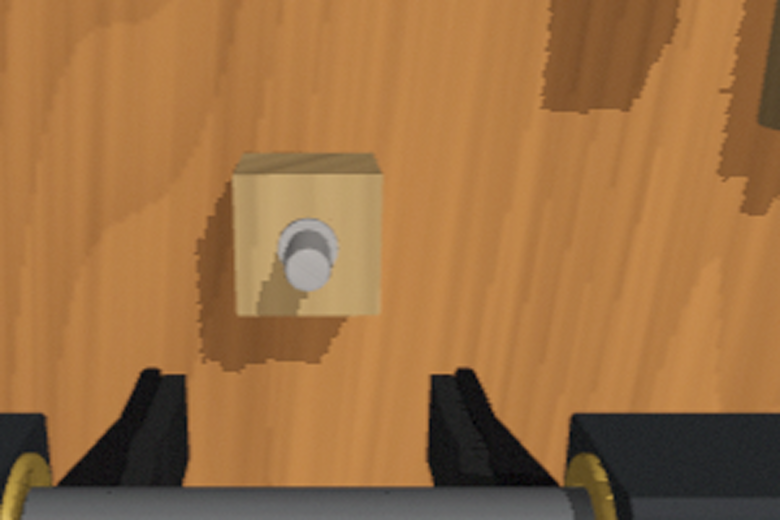

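Emit:
send_rows(xyz=[[-2,0,20],[-2,0,50],[-2,0,80],[-2,0,105],[-2,0,122],[-2,0,132],[-2,0,137],[-2,0,137],[-2,0,137],[-2,0,137]], dr=[[0,0,0],[0,0,0],[0,0,0],[0,0,0],[0,0,0],[0,0,0],[0,0,0],[0,0,0],[0,0,0],[0,0,0]])

```text
time: 38.25
position: [0.379, -0.2837, 0.0743]
tool_rot: [2.124, 2.314, 0.001]
ft_force: [0.6, 0.6, 0.2]
grip_width: 0.572
grip_force: 0.0
```

Emit:
send_rows(xyz=[[0,0,0],[0,0,0],[0,0,0],[0,0,0],[0,0,0],[0,0,0],[0,0,0],[0,0,0],[0,0,0],[0,0,0]], dr=[[0,0,0],[0,0,0],[0,0,0],[0,0,0],[0,0,0],[0,0,0],[0,0,0],[0,0,0],[0,0,0],[0,0,0]], jaw=5, grip_force=30)

```text
time: 39.08
position: [0.3783, -0.2835, 0.0736]
tool_rot: [2.125, 2.314, 0.0]
ft_force: [-0.2, 1.1, 1.9]
grip_width: 0.176
grip_force: 30.0
```

Run:
```python
from h import *
s=get_state(); goto((*s['position'][:2],.16,1.656),(.5124,-.1476,.16,1.656))
```

```text
t 39.1 pos [ 0.3783 -0.2835  0.0736] yaw 1.656 q [-0.39  0.16  1.05  2.09 -0.16  0.98  0.83]
[ 0.378 -0.284  0.16   1.656] -> [  0.    0.  -86.4] [ 0. -0. -0.]
[ 0.512 -0.148  0.16   1.656] -> [124.1 145.2 -86.4] [ 0. -0. -0.]
```

Emit:
send_rows(xyz=[[0,0,-10],[0,0,-25],[0,0,-45],[0,0,-65],[0,0,-86],[15,18,-86],[40,47,-86],[65,76,-86],[90,105,-86],[110,129,-86]], dr=[[0,0,0],[0,0,0],[0,0,0],[0,0,0],[0,0,0],[0,0,0],[0,0,0],[0,0,0],[0,0,0],[0,0,0]])

```text
time: 39.92
position: [0.499, -0.1602, 0.1593]
tool_rot: [-2.122, -2.316, -0.002]
ft_force: [0.6, 0.3, -0.0]
grip_width: 0.174
grip_force: 30.0
```

Emit:
send_rows(xyz=[[8,9,0],[14,16,0],[14,16,0],[14,16,0],[14,16,0],[14,16,0],[14,16,0],[14,16,0],[14,16,0],[14,16,0]], dr=[[0,0,0],[0,0,0],[0,0,0],[0,0,0],[0,0,0],[0,0,0],[0,0,0],[0,0,0],[0,0,0],[0,0,0]])

```text
time: 40.75
position: [0.512, -0.1479, 0.1596]
tool_rot: [-2.125, -2.313, -0.001]
ft_force: [0.4, -0.4, -0.3]
grip_width: 0.176
grip_force: 30.0
```

Run:
```python
from h import *
im,s=snap('wrist','i1.png'); print(s['position'],s['ft_force'])
p=s['position']; print('tip exp',w2px('wrist',[[*p[:2],p[2]-.0696]],s).round(1),'eye',w2px('wrist',[[.5124,-.1476,.072]],s).round(1))
goto((.5124,-.1476,.16,1.656))
c=cv2.cvtColor(im[60:330,150:370],cv2.COLOR_RGB2BGR); cv2.imwrite('pics/i1c.png',cv2.resize(c,None,fx=2.2,fy=2.2,interpolation=cv2.INTER_CUBIC))
```

```text
[ 0.51199522 -0.14788798  0.15964304] [ 0.44855688 -0.368599   -0.3141863 ]
tip exp [[257.7 204.8]] eye [[258.3 196.1]]
t 40.8 pos [ 0.5121 -0.1478  0.1596] yaw 1.656 q [-0.61  0.17  0.92  1.87 -0.15  1.17  0.45]
[ 0.512 -0.148  0.16   1.656] -> [ 0.2  0.3 -0.4] [ 0. -0. -0.]
```

View pics/i1c.png

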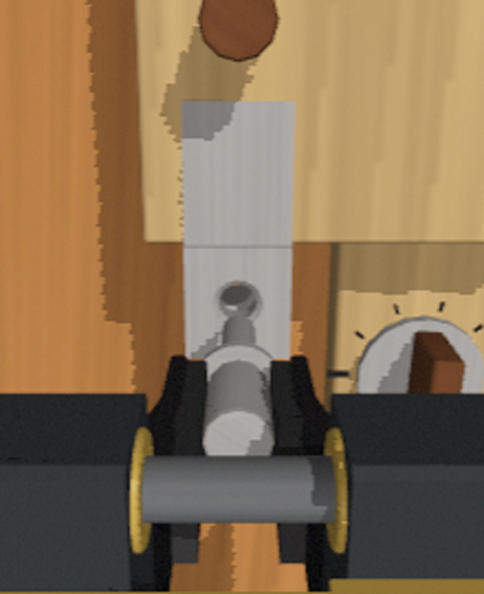

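Emit:
send_rows(xyz=[[0.3,0,8],[0.3,0,16],[0.3,0,22],[0.3,0,27],[0.3,0,31],[0.3,0,35],[0.3,0,39],[0.3,0,43],[0.3,0,43],[0.3,0,43]], dr=[[0,0,0],[0,0,0],[0,0,0],[0,0,0],[0,0,0],[0,0,0],[0,0,0],[0,0,0],[0,0,0],[0,0,0]])

```text
time: 41.63
position: [0.5119, -0.1475, 0.1163]
tool_rot: [-2.125, -2.313, 0.001]
ft_force: [-0.4, -1.1, -1.1]
grip_width: 0.175
grip_force: 30.0
```

Emit:
send_rows(xyz=[[0,0,3],[0,0,6],[0,0,9],[0,0,12],[0,0,15],[0,0,18],[0,0,20],[0,0,21],[0,0,21],[0,0,21]], dr=[[0,0,0],[0,0,0],[0,0,0],[0,0,0],[0,0,0],[0,0,0],[0,0,0],[0,0,0],[0,0,0],[0,0,0]])

```text
time: 42.47
position: [0.512, -0.1476, 0.0956]
tool_rot: [-2.125, -2.313, 0.0]
ft_force: [-2.8, -1.5, 2.4]
grip_width: 0.173
grip_force: 30.0
```

Emit:
send_rows(xyz=[[0,0,0],[0,0,0],[0,0,0],[0,0,0],[0,0,0],[0,0,-15],[0,0,-45],[0,0,-80],[0,0,-105],[0,0,-105]], dr=[[0,0,0],[0,0,0],[0,0,0],[0,0,0],[0,0,0],[0,0,0],[0,0,0],[0,0,0],[0,0,0],[0,0,0]], jaw=40)

```text
time: 43.3
position: [0.5153, -0.1484, 0.2058]
tool_rot: [2.121, 2.309, 0.01]
ft_force: [0.8, -0.7, -0.2]
grip_width: 0.461
grip_force: 0.0
```

Run:
```python
from h import *
print(b2w(.036,-.152)); goto((*b2w(.036,-.152),.2,1.656))
```

```text
[ 0.59007448 -0.17289491]
t 43.3 pos [ 0.5153 -0.1484  0.2058] yaw 1.656 q [-0.64  0.12  0.94  1.82 -0.1   1.25  0.42]
[ 0.59  -0.173  0.2    1.656] -> [-30.8  72.3   6.5] [ 0.009  0.001 -0.   ]
```

Emit:
send_rows(xyz=[[-10,25,0],[-20,50,0],[-31,76,0],[-31,76,0],[-31,76,0],[-31,76,0],[-31,76,0],[-31,76,0],[-31,76,0],[-31,76,0]], dr=[[0,0,0],[0,0,0],[0,0,0],[0,0,0],[0,0,0],[0,0,0],[0,0,0],[0,0,0],[0,0,0],[0,0,0]])

```text
time: 44.13
position: [0.5902, -0.1715, 0.201]
tool_rot: [2.125, 2.314, 0.002]
ft_force: [0.6, 0.3, -0.0]
grip_width: 0.463
grip_force: 0.0
```

Run:
```python
from h import *
im,s=snap('wrist','d1.png'); print(s['position'],s['joint_positions'].round(2))
print(w2px('wrist',[[*b2w(.036,-.152),.068],[*b2w(.036,-.152),.036]],s).round(1))
h=cv2.cvtColor(im,cv2.COLOR_RGB2HSV); m=((h[...,0]<13)&(h[...,1]>130)&(h[...,2]<130)&(h[...,2]>30)).astype(np.uint8); m[230:]=0;m[:,:200]=0;m[:,330:]=0
c=max(cv2.findContours(m,0,1)[0],key=cv2.contourArea); print(cv2.minAreaRect(c),cv2.boundingRect(c))
c=cv2.cvtColor(im[100:250,160:380],cv2.COLOR_RGB2BGR); cv2.imwrite('pics/d1c.png',cv2.resize(c,None,fx=3.4,fy=3.4,interpolation=cv2.INTER_CUBIC))
```

```text
[ 0.59020646 -0.17151876  0.20102322] [-0.49  0.36  0.92  1.62 -0.3   1.3   0.56]
[[257.3 181.3]
 [257.4 172.2]]
((256.0224609375, 192.05111694335938), (11.935090065002441, 52.43450164794922), 2.862405300140381) (249, 166, 14, 53)
```

View pics/d1c.png

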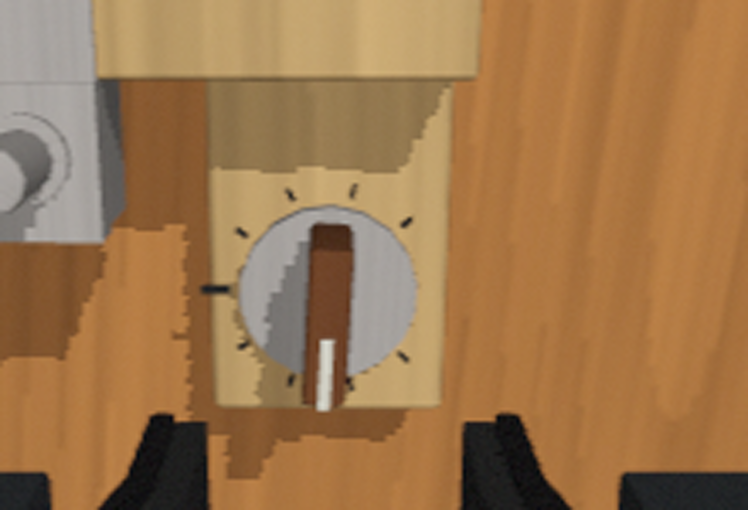

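Run:
```python
from h import *
s=get_state(); d=px2w('wrist',[(256.5,196.8)],.068,s)[0]; e=px2w('wrist',[(256.5,185.6)],.037,s)[0]; print(d,e)
m=(d+e)/2
goto((m[0],m[1],.063,1.656))
```

```text
[ 0.59064765 -0.18724621  0.068     ] [ 0.59045975 -0.18623629  0.037     ]
t 44.2 pos [ 0.5903 -0.1715  0.201 ] yaw 1.656 q [-0.49  0.36  0.92  1.62 -0.3   1.3   0.56]
[ 0.591 -0.187  0.063  1.656] -> [-15.3  -1.2 138. ] [ 0.001 -0.001  0.   ]
```

Emit:
send_rows(xyz=[[-8,-1,15],[-15,-1,40],[-15,-1,65],[-15,-1,90],[-15,-1,110],[-15,-1,125],[-15,-1,134],[-15,-1,138],[-15,-1,138],[-15,-1,138]], dr=[[0,0,0],[0,0,0],[0,0,0],[0,0,0],[0,0,0],[0,0,0],[0,0,0],[0,0,0],[0,0,0],[0,0,0]])

```text
time: 45.02
position: [0.5913, -0.1873, 0.0633]
tool_rot: [2.124, 2.313, 0.001]
ft_force: [0.2, 0.2, -0.5]
grip_width: 0.461
grip_force: 0.0
```

Emit:
send_rows(xyz=[[0,0,0],[0,0,0],[0,0,0],[0,0,0],[0,0,0],[0,0,0],[0,0,0],[0,0,0],[0,0,0],[0,0,0]], dr=[[0,0,0],[0,0,0],[0,0,0],[0,0,0],[0,0,0],[0,0,0],[0,0,0],[0,0,0],[0,0,0],[0,0,0]], jaw=4, grip_force=20)

```text
time: 45.85
position: [0.59, -0.1872, 0.0628]
tool_rot: [-2.125, -2.312, 0.001]
ft_force: [-5.4, 1.2, 6.1]
grip_width: 0.134
grip_force: 20.0
```

Emit:
send_rows(xyz=[[0,0,0],[0,0,0],[0,0,0],[0,0,0],[0,0,0],[0,0,0],[0,0,0],[0,0,0],[0,0,0],[0,0,0]], dr=[[0,0,0.08],[0,0,0.16],[0,0,0.24],[0,0,0.32],[0,0,0.4],[0,0,0.48],[0,0,0.56],[0,0,0.64],[0,0,0.72],[0,0,0.8]])

```text
time: 46.68
position: [0.5897, -0.1871, 0.0628]
tool_rot: [-2.86, -1.297, 0.002]
ft_force: [-5.2, -0.4, 6.4]
grip_width: 0.137
grip_force: 20.0
```

Emit:
send_rows(xyz=[[0,0,0],[0,0,0],[0,0,0],[0,0,0],[0,0,0],[0,0,0],[0,0,0],[0,0,0],[0,0,0],[0,0,0]], dr=[[0,0,0.09],[0,0,0.18],[0,0,0.27],[0,0,0.36],[0,0,0.45],[0,0,0.54],[0,0,0.63],[0,0,0.71],[0,0,0.77],[0,0,0.77]])

```text
time: 47.52
position: [0.5896, -0.1869, 0.0628]
tool_rot: [-3.138, -0.13, 0.004]
ft_force: [-5.9, 1.7, 7.2]
grip_width: 0.132
grip_force: 20.0
```

Emit:
send_rows(xyz=[[0,0,0],[0,0,0],[0,0,0],[0,0,0],[0,0,-10],[0,0,-30],[0,0,-60],[0,0,-90],[0,0,-120],[0,0,-137]], dr=[[0,0,0],[0,0,0],[0,0,0],[0,0,0],[0,0,0],[0,0,0],[0,0,0],[0,0,0],[0,0,0],[0,0,0]], jaw=30)

```text
time: 48.35
position: [0.5918, -0.1882, 0.2039]
tool_rot: [3.137, 0.133, 0.008]
ft_force: [0.9, -0.9, -0.3]
grip_width: 0.342
grip_force: 0.0
```

Run:
```python
from h import *
im,s=snap('wrist','d2.png'); goto((.59,-.187,.2,.085))
c=cv2.cvtColor(im[60:260,130:390],cv2.COLOR_RGB2BGR); cv2.imwrite('pics/d2c.png',cv2.resize(c,None,fx=2.9,fy=2.9,interpolation=cv2.INTER_CUBIC))
```

```text
t 48.4 pos [ 0.593  -0.1888  0.2064] yaw 0.085 q [-0.63  0.5   1.21  1.61 -0.48  1.35 -0.85]
[ 0.59  -0.187  0.2    0.085] -> [-2.9 -2.1  6.3] [ 0.002 -0.009  0.   ]
```

View pics/d2c.png

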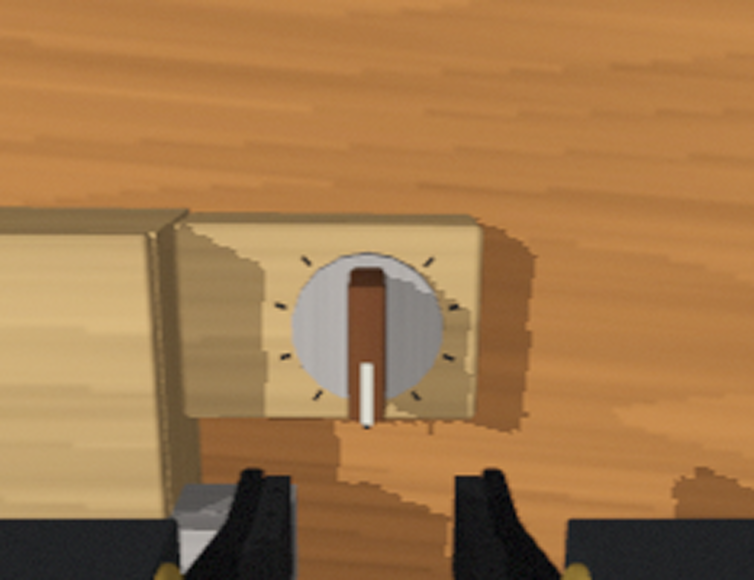

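```bash
python3 -c "
from bench import *
print(get_state()['ft_force']); print(close_job())"
```

```text
[ 2.07679783 -1.74142338  2.23956776]
the job is handed in; nothing more can be done
None
```

The job is handed in, result not yet known: all three tins found stand in the box, the lid is shut and pinned down to the collar, and the dial is back at the long tick; I viewed 15 pictures, one over the limit of 14.

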